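Roll a moulded cover over under the bench shelf and gauge its drilled pocket

TASK

The black moulded cover lies open side up, half under the low shelf. Roll it over sideways there, without bringing it out over the front batten or banging it against the shelf, so that it lies flat with its closed face up, and slide it square and snug against the wooden end stop. Then check its blind pocket: stand the red-ringed depth pin in it so that the pin drops right to the bottom, and leave everything else where it is.

Things in the scene. Friction and masses are not known exactly. Their poses are not given: they have to be found in the camera images.
- cover: Loose black moulded cover, a shallow tray of about 0.35 kg: closed face 216 (x) x 84 (y) mm, walls 4 mm, depth 45 mm, flange round the open rim. Origin: centre of the closed outer face. z points from the face to the open side: up at the start, down when turned over. x runs along its length, +x end under the shelf. A roll onto its back carries its centre about 143 mm sideways.
- cover_rim (a point): Centre of the cover's open rim, 45 mm along its z from the origin. The flange here is 240 (x) x 108 (y) mm, 4 mm thick, and overhangs the walls by 12 mm all round. Tipped sideways, the cover rests on its long side (wall edge and flange edge on the bench) at about 75 degrees of tilt, and topples on over the flange edge by itself beyond about 110 degrees.
- pocket_mouth (a point): Centre of the mouth of the round blind pocket in the grey square of the cover's closed face, 75 mm from the cover's origin along its -x; 15 mm bore, 38 mm deep; hidden underneath until the cover is turned over.
- pocket_floor (a point): Centre of the floor of that pocket, 38 mm along the cover's +z from pocket_mouth.
- riser: Fixed low bench shelf, plywood board 220 (x) x 660 (y) x 18 mm on grey posts at the ends; underside 135 mm above the bench, top at 153 mm; two orange bins stand on it. Origin: on the bench, straight under the middle of the board's front edge; x points in under the shelf, away from the robot.
- fence: Two light timber battens screwed to the bench, 22 mm high, in line with the shelf. Origin on the bench at their inner corner; x towards the shelf, y to the left. The front batten (40 mm wide) runs along y, its rear face at x = 0, from y = -20 to 330 mm. The cover lies at positive x and y. The shelf's front edge is at x = 165 mm, so the cover's front half is open from above.
- stop_face (a point): Foot of the end stop's face, 100 mm along the fence's x from its origin. The end stop (30 mm wide, 22 mm high) runs along the fence's x from 0 to 200 mm, its face at the fence's y = 0, looking to +y. With its flange flush against the stop, the cover's origin is at y = 54 mm in the fence's frame.
- pin: Loose steel depth pin, 12 mm diameter, 95 mm long, 85 g, standing upright in one of two holes of the pin block; its top 29 mm are a dark grip of 14 mm diameter with a red band; a red ring starts 38 mm above its tip, just above the pocket's mouth when it stands on the pocket floor. Origin: centre of its lower tip, z along the pin, up.
- pinblock: Fixed dark wooden block 45 (x) x 100 (y) x 35 mm with two holes (15 mm bore, 30 mm deep, at y = -30 and +30 mm) that hold the pins. Origin: centre of its underside.
- pin_blue: The same pin with blue rings, in the other hole; to be left alone.
- jar: Bystander: amber screw jar with steel cap, 64 mm diameter, 75 mm high; origin at the centre of its base.
- driver: Bystander: yellow-handled screwdriver, about 200 mm long, lying on the bench to the right of the shelf.
- angle_bar: Bystander: 160 mm aluminium angle offcut, 25 mm high, lying to the left, by the shelf's end post.
- bin_a: Bystander: orange parts bin 160 x 100 x 45 mm on the shelf, left; origin at the centre of its base.
- bin_b: Bystander: the second orange bin, on the shelf, right.

How it is judged:
On the way, in this order (a step that is already met when the one before it is completed fails the run):
1. the cover is tipped up on its long side under the shelf (angle between cover's own z axis and vertical above 1.15 rad and x of cover in the frame of fence above 0.095 m and angle between the x axis of cover and the x axis of fence, either way round below 0.6 rad), for 0.05 s.
2. the cover lies flat on its flange, closed face up (angle between cover's own z axis and vertical above 3.05 rad and height (world z) of cover below 0.05 m), for 0.2 s.
3. the red-ringed pin stands on the floor of the pocket, the cover being square against the end stop (distance between pin and pocket_floor below 0.006 m and y of cover in the frame of fence below 0.06 m and angle between the x axis of cover and the x axis of fence, either way round below 0.06 rad), for 0.2 s.
At the end, for the whole second after the job is handed in: The cover lies flat, closed face up (tilt within 5 degrees), half under the shelf behind the front batten, within 6 mm of the end stop and square to it within 0.06 rad; the red-ringed pin stands in its pocket with its tip within 6 mm of the centre of the pocket floor; both at rest (all of step 2 and all of step 3 and y of cover in the frame of fence above 0.048 m and x of cover in the frame of fence between 0.095 and 0.22 m and angle between pin's own z axis and vertical below 0.17 rad and linear speed of each of cover, pin below 0.02 m/s); the robot touches nothing.
It fails at once if the cover is brought out over the front batten (x of cover in the frame of fence below 0.095 m).
It fails at once if the cover is banged against the shelf (over 15 N) (contact force between cover and riser above 15 N).
It fails at once if a bystander is displaced by more than 30 mm (distance of any of jar, driver, angle_bar, bin_a, bin_b, pin_blue from where it was at the start of the episode above 0.03 m).
It also fails if it takes over 72 s, if anything falls off the work surface, if the arm or the gripper's body presses on something with over 40 N, if the wrist force passes 120 N, or if a joint passes its speed limit or range.

ROBOT

A 6-joint arm with a two-finger parallel gripper is mounted at the origin on the work surface. World frame = base frame: x ahead of the robot, y to its left, z up, the work surface at z = 0. Lengths are in m, angles in rad, forces in N, time in s.
With the tool pointing down it reaches from about 0.25 to 0.725 m from the base axis. Payload 4 kg.
Tool frame: the origin (TCP) lies midway between the tips of the shut fingers; the grasp point (between the pads) lies 19 mm behind it (bot.grip_point_offset is the distance from the TCP to the grasp point, in m); z points along the fingers, y is the line along which they close (so a half turn about z gives the same grasp; the last joint's range is limited). The gripper opens to 85 mm and grips with 20 to 120 N. Pads are 22 mm wide; open, the fingers measure 114 mm over their backs; the gripper's body (76 mm by 85 mm) begins 54 mm behind the grasp point. The pads swing forward as they close: fully open they stand 13 mm farther back than shut.
Start: joints at [1.127, 0.241, 0.005, 1.335, 0, 1.571], TCP at [0.215, 0.452, 0.231] pointing down, gripper open.
Joint ranges: [-2.72, 2.72], [-1.05, 1.87], [-1.09, 1.28], [-1.99, 2.15], [-1.42, 1.44], [-3.14, 3.14]. Speed limits (rad/s): [2.79, 2.79, 3.14, 3.14, 3.14, 3.14].

INTERFACE

Orientations are given as a unit quaternion [x, y, z, w].
In Python, from workcell import bot gives the robot as it stands.
- The arm moves only by the tool step_arm, never from a script. Its argument "targets" is text: rows parted by semicolons, each of 7 numbers parted by spaces: the opening, from -1 (shut) to 1 (fully open), so that 0 is half open, then the shift along the world's x, y, z normalised to -1 to 1, where 1 is 0.5 m, then the turn, a rotation vector about the world's x, y, z normalised to -1 to 1, where 1 is pi/4 rad. In form: gripper x y z wx wy wz; .... A call has 1 to 10 rows; each row is the pose to reach, as a shift and turn from the pose commanded when the call began; what a row does not reach only later rows make up. A row lasts 1/12 s, in which the tool goes at most 41.7 mm and 7.16 degrees, less where a joint would pass 70% of its speed; a pose out of reach is approached as far as the arm can. A call with a number of a shift or a turn outside -1 to 1 is refused whole. A call with a gripper value outside its range is refused whole. The fingers move at their own pace and stop on an object; the grip force is fixed at half the most. Time passes only in rows, so rows that repeat a pose let the fingers close. It gives the time, the measured TCP pose, the force, the opening and the grip force at its end, in the units of the state.
- bot.get_obs(): the state, without advancing time (a new reading comes with each control period).
- bot.camera(name): name is "scene" or "top" or "wrist"; returns the picture (480x640x3 uint8, red, green, blue); there is no depth.
- bot.camera_info(name): a dict with "vertical_fov" (degrees; the focal length in pixels is half the picture's height over the tangent of half this angle, whatever the lens; pixels are square), "cx", "cy" (the principal point, pixels), "D" ([k1, k2, p1, p2, k3] as OpenCV has them; the pictures are not rectified), "pose" (4x4, takes a point from camera to world coordinates). Camera axes: x right, y up, looking along -z (the intrinsics and any distortion apply to the point x, -y, -z); pixel columns grow to the right and rows downward; lengths in m; the calibration is good to about 2 mm. A picture is of the moment at which its call begins: read the wrist's pose just before it. camera_info takes no time and is no camera call; for the wrist camera it gives the pose at the moment of the call.
- bot.job_done(): hands the job in; it is judged then, once.
The state is a dict: "clock": time; "joint_pos": joint angles; "joint_vel": joint speeds; "tau": joint torques, N m; "eef_pos": TCP position; "tool_rot": TCP orientation; "ft_force": force on the tool from outside, world axes, zero at the start; "ft_torque": the same for the moment, N m; "grip_width": finger opening in m; "grasp_force": force on a finger pad.
Only numpy, scipy, OpenCV 4.12 (cv2) and the standard library are available. Lean on these libraries where they do the work, as an engineer would, in place of code of your own. Each camera call takes 0.05 s, during which the arm holds its last target. There are 200 camera calls.

## Working session

There is one attempt and no reset: what is moved stays moved. The work goes in short steps, Python scripts to look and compute and a tool call to move; the robot and the scene stay as the last step left them, time stands still between calls to the robot, and variables do not carry over. Pictures are saved under pics/ and viewed, at most 10 in all, crops included, and the job is handed in when it is done.

Besides the shell and the picture viewer there is one more tool, called after "Request:" by a JSON object that holds its "op" and its "data". step_arm: Moves the arm, as the interface text tells. Scaled input: -1 to 1 covers 0.5 m each way for a shift and pi/4 rad each way for a turn. Its arguments: {"type":"object","properties":{"targets":{"type":"string"}},"required":["targets"]}

```bash
mkdir -p pics; cat > h.py <<'E'
import numpy as np,cv2
from workcell import bot
def K(n):
    i=bot.camera_info(n);f=240/np.tan(np.radians(i['vertical_fov'])/2)
    return np.array([[f,0,i['cx']],[0,f,i['cy']],[0,0,1]]),np.array(i['D'],float),np.array(i['pose'])
def ray(n,uv,k=None):
    k,d,T=k or K(n);p=cv2.undistortPoints(np.array(uv,float).reshape(-1,1,2),k,d)[:,0]
    r=np.c_[p[:,0],-p[:,1],-np.ones(len(p))]@T[:3,:3].T
    return T[:3,3],r
def plane(n,uv,z,k=None):
    o,r=ray(n,uv,k);return o+r*((z-o[2])/r[:,2])[:,None]
def proj(n,P,k=None):
    k,d,T=k or K(n);c=(np.atleast_2d(P)-T[:3,3])@T[:3,:3];c=c*[1,-1,-1]
    return cv2.projectPoints(c,np.zeros(3),np.zeros(3),k,d)[0][:,0]
def snap(n,f):
    a=bot.camera(n);cv2.imwrite('pics/'+f,a[:,:,::-1]);return a
E
python3 - <<'E'
from h import *
a=snap('scene','s0.png');b=snap('top','t0.png')
o=bot.get_obs();print(o['clock'],o['eef_pos'],o['tool_rot'],o['ft_force'])
for n in('scene','top'):print(n,K(n))
E
```

```text
0.1 [0.21444393 0.45106465 0.23051255] [ 2.20061511e-01  9.75485561e-01 -9.00837159e-04 -1.98775020e-04] [-0.42433872 -0.13556257 -0.9502836 ]
scene (array([[492.1002504 ,   0.        , 322.97207263],
       [  0.        , 492.1002504 , 238.5343247 ],
       [  0.        ,   0.        ,   1.        ]]), array([0.04582768, 0.        , 0.        , 0.        , 0.        ]), array([[-0.83188536, -0.41127856,  0.37258113,  1.01305323],
       [ 0.55466467, -0.59477353,  0.5818862 ,  0.70315772],
       [-0.01771593,  0.6907202 ,  0.72290508,  1.01806672],
       [ 0.        ,  0.        ,  0.        ,  1.        ]]))
top (array([[458.84584133,   0.        , 321.89631556],
       [  0.        , 458.84584133, 237.24483302],
       [  0.        ,   0.        ,   1.        ]]), array([-0.00537749,  0.        ,  0.        ,  0.        ,  0.        ]), array([[-0.04811094,  0.97829034, -0.20157714,  0.35424162],
       [-0.99883384, -0.04630483,  0.01366857, -0.00216017],
       [ 0.00403784,  0.20199967,  0.97937727,  1.14385238],
       [ 0.        ,  0.        ,  0.        ,  1.        ]]))
```

View pics/s0.png

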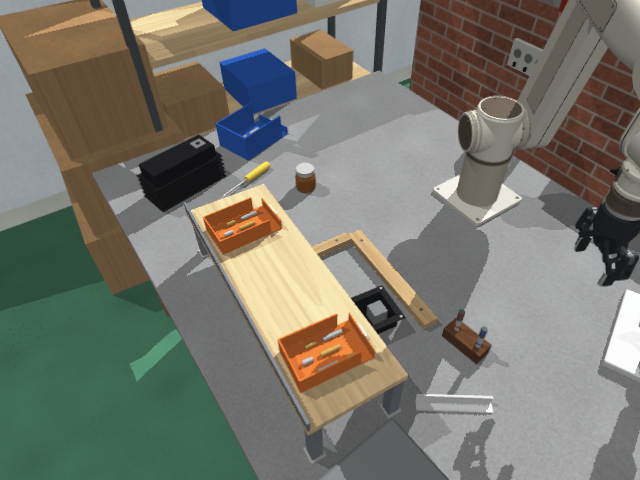

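View pics/t0.png

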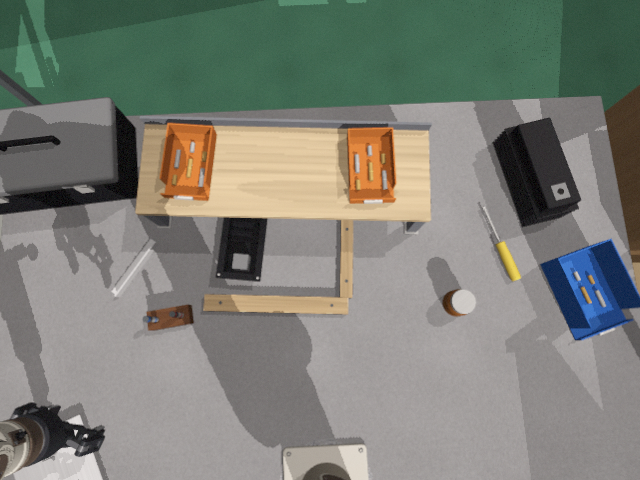

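The top view shows the cover at about (241,248), with the fence's inner corner at about (341,297) and the pin block at (169,317). The scene view shows the blue pin at (482,333) and the other pin at (460,318).

```bash
python3 - <<'E'
from h import *
b=cv2.imread('pics/t0.png')[205:335,135:365];s=cv2.imread('pics/s0.png')[275:365,320:500]
b=cv2.resize(b,None,fx=3.4,fy=3.4,interpolation=cv2.INTER_CUBIC)
cv2.imwrite('pics/t0c.png',b)
for n,uv,z in [('top',(341,297),.022),('top',(205,296),.022),('top',(342,222),.022),('top',(219,275),.045),('top',(262,280),.045),('top',(224,220),.045),('top',(430,220),.153),('top',(138,215),.153),('top',(169,317),.035),('scene',(460,314),.09),('scene',(482,331),.09)]:
  print(n,uv,plane(n,[uv],z).round(4))
E
```

```text
top (341, 297) [[ 0.4347 -0.0571  0.022 ]]
top (205, 296) [[0.4529 0.273  0.022 ]]
top (342, 222) [[ 0.6218 -0.0702  0.022 ]]
top (219, 275) [[0.4996 0.2339 0.045 ]]
top (262, 280) [[0.4826 0.131  0.045 ]]
top (224, 220) [[0.6351 0.2212 0.045 ]]
top (430, 220) [[ 0.5859 -0.2581  0.153 ]]
top (138, 215) [[0.628  0.3904 0.153 ]]
top (169, 317) [[0.406  0.3553 0.035 ]]
scene (460, 314) [[0.4112 0.3274 0.09  ]]
scene (482, 331) [[0.4038 0.3864 0.09  ]]
```

View pics/t0c.png

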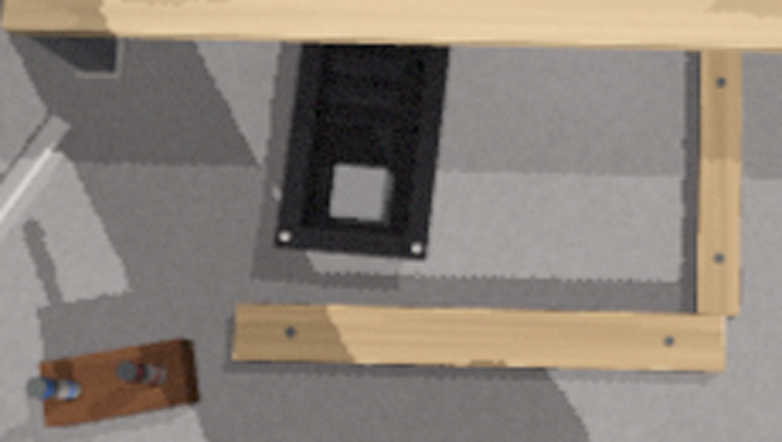

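```bash
python3 - <<'E'
from h import *
c=lambda x,y:(135+x/3.4,205+y/3.4)
P=lambda l,z:plane('top',[c(*q) for q in l],z)
f=P([(697,313),(237,304),(700,50)],.022);print(f.round(4))
v=f[1]-f[0];yaw=np.arctan2(-v[0],v[1]);v2=f[2]-f[0];print('yaw batten',yaw,'stop',np.arctan2(v2[1],v2[0]))
k=P([(276,243),(425,258),(449,48)],.045);print(k.round(4))
v=k[2]-k[1];print('cover yaw',np.arctan2(v[1],v[0]), np.arctan2(-(k[0]-k[1])[0],(k[0]-k[1])[1]))
s=P([(697,313),],.022)
p=P([(330,165),(393,165),(330,222),(393,222)],.007);print('square',p.round(3))
pb=P([(42,368),(192,342),(198,402),(48,424)],.035);print(pb.round(4),pb.mean(0))
for z in(.095,):print(P([(128,370),(38,388)],z).round(4))
E
```

```text
[[ 0.4347 -0.0546  0.022 ]
 [ 0.4568  0.2738  0.022 ]
 [ 0.6279 -0.0677  0.022 ]]
yaw batten -0.06713659087169356 stop -0.06755321105316268
[[0.4963 0.2407 0.045 ]
 [0.4807 0.1359 0.045 ]
 [0.6324 0.1153 0.045 ]]
cover yaw -0.1347912268410713 -0.14774683708598796
square [[0.557 0.209 0.007]
 [0.555 0.163 0.007]
 [0.515 0.21  0.007]
 [0.513 0.163 0.007]]
[[0.4173 0.407  0.035 ]
 [0.4305 0.3021 0.035 ]
 [0.3887 0.2976 0.035 ]
 [0.3785 0.4018 0.035 ]] [0.40375447 0.35210355 0.035     ]
[[0.4099 0.3279 0.095 ]
 [0.401  0.3871 0.095 ]]
```

The views show the boss square in the tray at top pixel (241,262). The red pin's cap is at crop (128,370) and the blue one at (38,388). Plan: hook and grip the left flange with the tool tilted in from the left, roll the cover up to its 75° rest, then push it over.

```bash
cat >> h.py <<'E'
from scipy.spatial.transform import Rotation as Rn
F=np.array([.4346,-.055]);FY=-.0675
def rel(p,R):
    """numbers for step_arm from the measured pose"""
    o=bot.get_obs();R0=Rn.from_quat(o['tool_rot'])
    return np.r_[(np.array(p)-o['eef_pos'])/.5,(R*R0.inv()).as_rotvec()/(np.pi/4)].round(3)
def tool(yaw,tilt):
    "tool x = -(cos yaw,sin yaw), pointing down, then tilted about +axis (deg)"
    c,s=np.cos(yaw),np.sin(yaw)
    R=np.array([[-c,-s,0],[-s,c,0],[0,0,-1.]]).T
    R=np.column_stack([[-c,-s,0],[-s,c,0],[0,0,-1]])
    return Rn.from_rotvec(np.radians(tilt)*np.array([c,s,0]))*Rn.from_matrix(R)
C=np.array([.6073,.1714]);CY=-.14
def cov(x,y,z): # cover-yaw frame at start -> world
    c,s=np.cos(CY),np.sin(CY);return np.array([C[0]+c*x-s*y,C[1]+s*x+c*y,z])
E
python3 - <<'E'
from h import *
print(Rn.from_quat(bot.get_obs()['tool_rot']).as_matrix().round(2))
R=tool(CY,-65);print(R.as_matrix().round(2))
for y,z in [(.16,.22),(.147,.089),(.047,.043)]:
    p=cov(-.055,y,z);print(p.round(4),rel(p,R))
E
```

```text
[[-0.9   0.43 -0.  ]
 [ 0.43  0.9  -0.  ]
 [-0.   -0.   -1.  ]]
[[-0.99  0.06 -0.13]
 [ 0.14  0.42 -0.9 ]
 [ 0.   -0.91 -0.42]]
[0.5752 0.3375 0.22  ] [ 0.721 -0.227 -0.021 -1.386  0.416  0.344]
[0.5734 0.3246 0.089 ] [ 0.718 -0.253 -0.283 -1.386  0.416  0.344]
[0.5594 0.2256 0.043 ] [ 0.69  -0.451 -0.375 -1.386  0.416  0.344]
```

Request:
{"op": "step_arm", "data": {"targets": "-0.5 0.08 -0.03 0 -0.15 0.04 0.03;-0.5 0.16 -0.05 0 -0.3 0.09 0.07;-0.5 0.24 -0.08 0 -0.45 0.13 0.11;-0.5 0.32 -0.1 0 -0.6 0.18 0.15;-0.5 0.4 -0.13 0 -0.69 0.21 0.17;-0.5 0.48 -0.15 0 -0.69 0.21 0.17;-0.5 0.56 -0.18 0 -0.69 0.21 0.17;-0.5 0.64 -0.2 0 -0.69 0.21 0.17;-0.5 0.72 -0.22 0 -0.69 0.21 0.17;-0.5 0.72 -0.22 0 -0.69 0.21 0.17"}}

```text
clock: 0.93
eef_pos: [0.5631, 0.3215, 0.2137]
tool_rot: [0.147, 0.951, -0.271, -0.012]
ft_force: [-0.6, -0.2, -0.2]
grip_width: 0.0214
grasp_force: 0.0
```

```bash
cat > r.py <<'E'
from h import *
import sys
o=bot.get_obs();print(o['clock'],o['eef_pos'].round(4),'j',np.round(o['joint_pos'],2),'F',np.round(o['ft_force'],1),o['grip_width'])
tilt=float(sys.argv[1])
for a in sys.argv[2:]:
    y,z=map(float,a.split(','));p=cov(-.055,y,z);print(a,p.round(4),rel(p,tool(CY,tilt)))
E
python3 r.py -65 .16,.16 .147,.089 .047,.043
```

```text
0.9333 [0.5631 0.3215 0.2137] j [ 0.68  1.01  1.15  2.15 -0.34  1.06] F [-0.6 -0.2 -0.2] 0.0213981944874503
.16,.16 [0.5752 0.3375 0.16  ] [ 0.024  0.032 -0.107 -0.717  0.229  0.165]
.147,.089 [0.5734 0.3246 0.089 ] [ 0.021  0.006 -0.249 -0.717  0.229  0.165]
.047,.043 [0.5594 0.2256 0.043 ] [-0.007 -0.192 -0.341 -0.717  0.229  0.165]
```

The wrist pitch joint is at its limit, so I'll yaw the approach 22° towards the front-left, which loads the lateral joint instead.

```bash
cat > r.py <<'E'
from h import *
import sys
# args: tilt(deg about cover x) base tilt, yaw offset deg, then x,y,z
o=bot.get_obs();print(round(o['clock'],2),o['eef_pos'].round(4),'j',np.round(o['joint_pos'],2),'F',np.round(o['ft_force'],1),round(o['grip_width'],4))
base,yo,roll=map(float,sys.argv[1:4])
R=Rn.from_rotvec(np.radians(roll)*np.array([np.cos(CY),np.sin(CY),0]))*tool(CY+np.radians(yo),base)
for a in sys.argv[4:]:
    p=cov(*map(float,a.split(',')));print(a,p.round(4),rel(p,R))
E
python3 r.py -60 22 0 -.075,.15,.11 -.045,.047,.043
```

```text
0.93 [0.5631 0.3215 0.2137] j [ 0.68  1.01  1.15  2.15 -0.34  1.06] F [-0.6 -0.2 -0.2] 0.0214
-.075,.15,.11 [0.554  0.3304 0.11  ] [-0.018  0.018 -0.207 -0.643  0.087  0.648]
-.045,.047,.043 [0.5693 0.2242 0.043 ] [ 0.012 -0.195 -0.341 -0.643  0.087  0.648]
```

Request:
{"op": "step_arm", "data": {"targets": "-0.5 0 0 -0.04 -0.1 0.01 0.1;-0.5 0 0 -0.08 -0.2 0.03 0.2;-0.5 -0.01 0.01 -0.12 -0.3 0.04 0.3;-0.5 -0.01 0.01 -0.16 -0.4 0.06 0.4;-0.5 -0.02 0.02 -0.2 -0.5 0.07 0.5;-0.5 -0.02 0.02 -0.2 -0.6 0.08 0.6;-0.5 -0.02 0.02 -0.2 -0.64 0.09 0.65;-0.5 -0.02 0.02 -0.2 -0.64 0.09 0.65;-0.5 -0.02 0.02 -0.2 -0.64 0.09 0.65"}}

```text
clock: 1.68
eef_pos: [0.5483, 0.3364, 0.116]
tool_rot: [-0.11, 0.86, -0.494, 0.059]
ft_force: [0.8, 0.8, 1.3]
grip_width: 0.021
grasp_force: 0.0
```

```bash
python3 r.py -60 22 0 -.075,.15,.11 -.045,.047,.043; python3 r.py -50 32 0 -.075,.15,.11|tail -1; python3 -c "
from h import *
print(Rn.from_quat(bot.get_obs()['tool_rot']).as_matrix().round(2))"
```

```text
1.68 [0.5483 0.3364 0.116 ] j [ 0.88  1.18  0.92  2.11 -0.77  0.97] F [0.8 0.8 1.3] 0.021
-.075,.15,.11 [0.554  0.3304 0.11  ] [ 0.011 -0.012 -0.012 -0.005 -0.009 -0.008]
-.045,.047,.043 [0.5693 0.2242 0.043 ] [ 0.042 -0.224 -0.146 -0.005 -0.009 -0.008]
-.075,.15,.11 [0.554  0.3304 0.11  ] [ 0.011 -0.012 -0.012  0.206  0.063  0.213]
[[-0.97 -0.13  0.21]
 [-0.25  0.49 -0.84]
 [ 0.01 -0.86 -0.5 ]]
```

Request:
{"op": "step_arm", "data": {"targets": "-0.5 0.013 -0.05 -0.04 0 -0.01 -0.01;-0.5 0.02 -0.09 -0.08 0 -0.01 -0.01;-0.5 0.027 -0.14 -0.11 0 -0.01 -0.01;-0.5 0.027 -0.14 -0.11 0 -0.01 -0.01;-0.5 0.027 -0.14 -0.11 0 -0.01 -0.01"}}

```text
clock: 2.1
eef_pos: [0.5633, 0.2632, 0.0626]
tool_rot: [-0.102, 0.861, -0.495, 0.06]
ft_force: [-0.6, -0.2, 0.3]
grip_width: 0.021
grasp_force: 0.0
```

```bash
python3 r.py -60 22 0 -.045,.06,.043 -.045,.047,.043; python3 - <<'E'
from h import *
a=snap('top','t1.png');s=snap('scene','s1.png');w=snap('wrist','w1.png')
c=lambda a,f:cv2.resize(a[:,:,::-1],None,fx=f,fy=f,interpolation=cv2.INTER_CUBIC)
m=np.hstack([c(a[200:330,150:290],3),c(s[270:400,320:440],3)])
cv2.imwrite('pics/m1.png',np.vstack([m[:390],np.zeros((10,m.shape[1],3),np.uint8)]))
E
```

```text
2.1 [0.5633 0.2632 0.0626] j [ 0.8   1.1   0.61  1.83 -0.82  0.9 ] F [-0.6 -0.2  0.3] 0.021
-.045,.06,.043 [0.5711 0.2371 0.043 ] [ 0.016 -0.052 -0.039 -0.006  0.002  0.009]
-.045,.047,.043 [0.5693 0.2242 0.043 ] [ 0.012 -0.078 -0.039 -0.006  0.002  0.009]
```

View pics/m1.png

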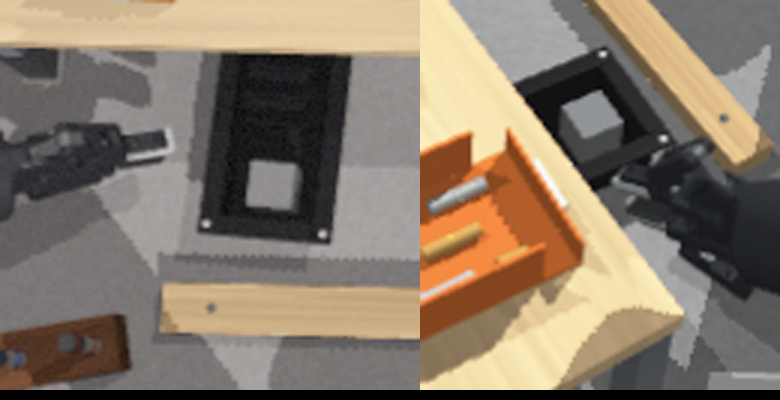

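The finger tip (top crop 175,145) is about 25 mm left of the cover's left flange edge (205,145) and level with it. The height is right, so I'm going in.

Request:
{"op": "step_arm", "data": {"targets": "-0.5 0.016 -0.045 -0.039 0 0 0.01;-0.5 0.015 -0.06 -0.039 0 0 0.01;-0.5 0.013 -0.074 -0.039 0 0 0.01;-0.5 0.012 -0.08 -0.039 0 0 0.01;-0.5 0.012 -0.08 -0.039 0 0 0.01"}}

```text
clock: 2.67
eef_pos: [0.5693, 0.2267, 0.0434]
tool_rot: [-0.107, 0.861, -0.493, 0.064]
ft_force: [0.2, -0.0, -0.3]
grip_width: 0.0214
grasp_force: 0.0
```

```bash
for p in 15 30 ; do python3 r.py -60 22 0 $(python3 -c "
import numpy as np
p=np.radians($p);a=np.arctan2(43,89)+p;R=np.hypot(43,89)/1000
print('-.045,%.4f,%.4f'%(-.042+R*np.cos(a),R*np.sin(a)))"); done
```

```text
2.67 [0.5693 0.2267 0.0434] j [ 0.76  1.06  0.48  1.68 -0.85  0.84] F [ 0.2 -0.  -0.3] 0.0214
-.045,0.0328,0.0646 [0.5673 0.2102 0.0646] [-0.004 -0.033  0.042 -0.008  0.005 -0.008]
2.67 [0.5693 0.2267 0.0434] j [ 0.76  1.06  0.48  1.68 -0.85  0.84] F [ 0.2 -0.  -0.3] 0.0214
-.045,0.0136,0.0817 [0.5646 0.1911 0.0817] [-0.009 -0.071  0.077 -0.008  0.005 -0.008]
```

Request:
{"op": "step_arm", "data": {"targets": "-0.74 0 -0.005 0 0 0 0;-0.74 0 -0.005 0 0 0 0;-0.74 -0.001 -0.014 0.014 0 0 0;-0.74 -0.003 -0.024 0.028 0 0 0;-0.74 -0.004 -0.034 0.042 0 0 0;-0.74 -0.005 -0.045 0.055 0 0 0;-0.74 -0.007 -0.058 0.067 0 0 0;-0.74 -0.009 -0.071 0.078 0 0 0;-0.74 -0.009 -0.071 0.078 0 0 0"}}

```text
clock: 3.42
eef_pos: [0.5645, 0.1889, 0.0834]
tool_rot: [-0.106, 0.861, -0.494, 0.064]
ft_force: [0.8, 2.3, -0.7]
grip_width: 0.0112
grasp_force: 0.5
```

```bash
python3 r.py -60 22 0 -.045,.0136,.0817; python3 - <<'E'
from h import *
a=snap('top','t2.png');s=snap('scene','s2.png')
c=lambda a,f:cv2.resize(a[:,:,::-1],None,fx=f,fy=f,interpolation=cv2.INTER_CUBIC)
cv2.imwrite('pics/m2.png',np.hstack([c(a[200:330,150:290],3),c(s[270:400,320:440],3)]))
E
```

```text
3.42 [0.5645 0.1889 0.0834] j [ 0.73  0.95  0.36  1.64 -0.88  0.8 ] F [ 0.8  2.3 -0.7] 0.0112
-.045,.0136,.0817 [0.5646 0.1911 0.0817] [ 0.     0.004 -0.003 -0.007  0.004 -0.006]
```

View pics/m2.png

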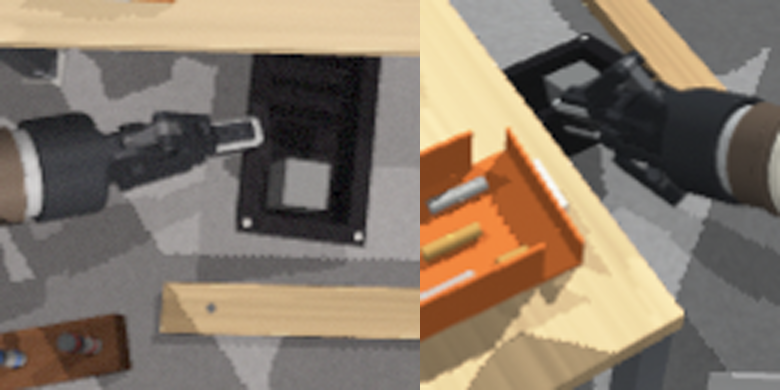

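The cover looks tilted about 30°: its front corners moved to crop (247,222) and (358,237), and its width in view shrank to match. Next I'll close the grip.

Request:
{"op": "step_arm", "data": {"targets": "-1 0 0 0 0 0 0;-1 0 0 0 0 0 0;-1 0 0 0 0 0 0;-1 0 0 0 0 0 0"}}

```text
clock: 3.85
eef_pos: [0.5643, 0.1904, 0.081]
tool_rot: [-0.107, 0.86, -0.494, 0.063]
ft_force: [0.9, 0.4, -1.3]
grip_width: 0.0019
grasp_force: 59.6
```

```bash
for p in 40 50 62 75; do python3 r.py -60 22 $(python3 -c "
import numpy as np
p=np.radians($p);a=np.arctan2(43,89)+p;R=np.hypot(43,89)/1000
print('%f -.045,%.4f,%.4f'%($p-30,-.042+R*np.cos(a)-.002,R*np.sin(a)+.001))"); done
```

```text
3.85 [0.5643 0.1904 0.081 ] j [ 0.73  0.95  0.36  1.64 -0.88  0.8 ] F [ 0.9  0.4 -1.3] 0.0019
-.045,-0.0035,0.0911 [0.5623 0.1742 0.0911] [-0.004 -0.032  0.02   0.215 -0.028 -0.008]
3.85 [0.5643 0.1904 0.081 ] j [ 0.73  0.95  0.36  1.64 -0.88  0.8 ] F [ 0.9  0.4 -1.3] 0.0019
-.045,-0.0197,0.0968 [0.56   0.1582 0.0968] [-0.009 -0.064  0.032  0.435 -0.058 -0.007]
3.85 [0.5643 0.1904 0.081 ] j [ 0.73  0.95  0.36  1.64 -0.88  0.8 ] F [ 0.9  0.4 -1.3] 0.0019
-.045,-0.0402,0.0998 [0.5571 0.1379 0.0998] [-0.014 -0.105  0.038  0.699 -0.095 -0.007]
3.85 [0.5643 0.1904 0.081 ] j [ 0.73  0.95  0.36  1.64 -0.88  0.8 ] F [ 0.9  0.4 -1.3] 0.0019
-.045,-0.0625,0.0981 [0.554  0.1158 0.0981] [-0.021 -0.149  0.034  0.985 -0.134 -0.007]
```

Request:
{"op": "step_arm", "data": {"targets": "-1 -0.002 -0.016 0.011 0.1 -0.013 0;-1 -0.004 -0.032 0.02 0.215 -0.028 0;-1 -0.006 -0.048 0.027 0.32 -0.043 0;-1 -0.009 -0.064 0.033 0.43 -0.058 0;-1 -0.012 -0.085 0.037 0.56 -0.075 0;-1 -0.014 -0.105 0.039 0.7 -0.095 0;-1 -0.014 -0.105 0.039 0.7 -0.095 0;-1 -0.014 -0.105 0.039 0.7 -0.095 0"}}

```text
clock: 4.52
eef_pos: [0.5559, 0.1356, 0.1019]
tool_rot: [-0.067, 0.959, -0.246, 0.121]
ft_force: [-3.4, 0.5, 0.5]
grip_width: 0.0017
grasp_force: 59.1
```

```bash
python3 r.py -60 22 32 -.045,-0.0402,0.0998; python3 - <<'E'
from h import *
a=snap('top','t3.png');s=snap('scene','s3.png')
c=lambda a,f:cv2.resize(a[:,:,::-1],None,fx=f,fy=f,interpolation=cv2.INTER_CUBIC)
cv2.imwrite('pics/m3.png',np.hstack([c(a[200:330,150:290],3),c(s[260:390,310:430],3)]))
E
```

```text
4.52 [0.5559 0.1356 0.1019] j [ 0.52  0.47 -0.14  0.95 -0.56  0.38] F [-3.4  0.5  0.5] 0.0017
-.045,-0.0402,0.0998 [0.5571 0.1379 0.0998] [ 0.003  0.005 -0.004 -0.001  0.    -0.003]
```

View pics/m3.png

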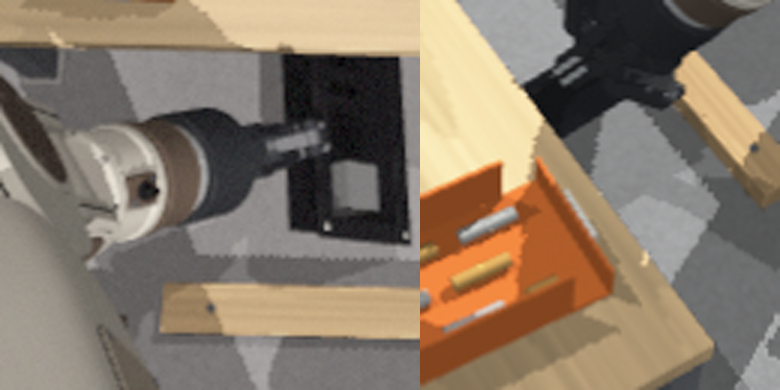

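Top crop: the cover's outer left wall now shows (285–330, 60–230) and the boss's side is in view, so it's rolled to about 60°. I'll go on to about 77°.

```bash
for p in 70 77; do python3 r.py -60 22 $(python3 -c "
import numpy as np
p=np.radians($p);a=np.arctan2(43,89)+p;R=np.hypot(43,89)/1000
print('%f -.045,%.4f,%.4f'%($p-30,-.042+R*np.cos(a)-.002,R*np.sin(a)+.002))"); done
```

```text
4.62 [0.5567 0.1378 0.1008] j [ 0.53  0.48 -0.14  0.96 -0.56  0.38] F [-2.5 -0.5  0.3] 0.0015
-.045,-0.0540,0.1003 [0.5552 0.1242 0.1003] [-0.003 -0.027 -0.001  0.177 -0.025 -0.007]
4.62 [0.5567 0.1378 0.1008] j [ 0.53  0.48 -0.14  0.96 -0.56  0.38] F [-2.5 -0.5  0.3] 0.0015
-.045,-0.0659,0.0984 [0.5535 0.1124 0.0984] [-0.006 -0.051 -0.005  0.331 -0.046 -0.007]
```

Request:
{"op": "step_arm", "data": {"targets": "-1 -0.001 -0.014 0 0.09 -0.013 0;-1 -0.003 -0.027 0 0.18 -0.025 0;-1 -0.004 -0.04 -0.002 0.26 -0.036 0;-1 -0.006 -0.053 -0.004 0.35 -0.048 0;-1 -0.006 -0.053 -0.004 0.35 -0.048 0;-1 -0.006 -0.053 -0.004 0.35 -0.048 0;-1 -0.006 -0.053 -0.004 0.35 -0.048 0"}}

```text
clock: 5.2
eef_pos: [0.5552, 0.112, 0.0994]
tool_rot: [-0.046, 0.981, -0.115, 0.148]
ft_force: [-3.3, -1.6, 8.8]
grip_width: 0.0015
grasp_force: 60.1
```

```bash
python3 - <<'E'
from h import *
o=bot.get_obs();print(o['clock'],o['eef_pos'].round(4),np.round(o['ft_force'],1),np.round(o['ft_torque'],2),o['grip_width'])
print(Rn.from_quat(o['tool_rot']).as_matrix()[:,1:].round(2))
a=snap('top','t4.png');s=snap('wrist','w4.png')
c=lambda a,f:cv2.resize(a[:,:,::-1],None,fx=f,fy=f,interpolation=cv2.INTER_CUBIC)
cv2.imwrite('pics/m4.png',np.hstack([c(a[200:330,190:310],3),c(s,390/480)[:,60:460]]))
E
```

```text
5.2 [0.5552 0.112  0.0994] [-3.3 -1.6  8.8] [-0.55  0.24 -0.27] 0.0015413605511062143
[[-0.06  0.3 ]
 [ 0.97 -0.21]
 [-0.24 -0.93]]
```

View pics/m4.png

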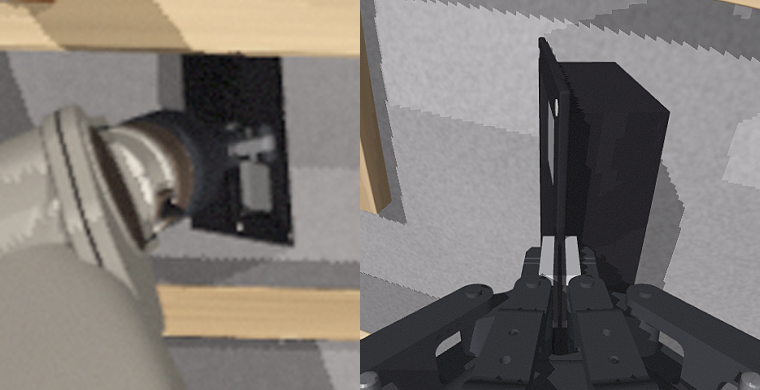

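The wrist view shows the flange (540–570, 40–330) firmly between the pads, with the walls to the right. The pad normal gives a tilt of about 76°. I'll release and withdraw along the tool axis.

Request:
{"op": "step_arm", "data": {"targets": "-1 0 0 0.003 0 0 0;-0.7 0 0 0.004 0 0 0;-0.5 0 0 0.004 0 0 0;-0.5 0 0 0.004 0 0 0;-0.5 -0.012 0.008 0.04 0 0 0;-0.5 -0.03 0.02 0.1 0 0 0;-0.5 -0.06 0.04 0.18 0 0 0;-0.5 -0.08 0.06 0.25 0 0 0;-0.5 -0.08 0.06 0.25 0 0 0"}}

```text
clock: 6.05
eef_pos: [0.5168, 0.1446, 0.2321]
tool_rot: [-0.046, 0.981, -0.111, 0.154]
ft_force: [2.4, 0.6, 0.5]
grip_width: 0.0211
grasp_force: 0.0
```

```bash
python3 - <<'E'
from h import *
o=bot.get_obs();print(o['clock'],o['eef_pos'].round(4),np.round(o['ft_force'],1),np.round(o['joint_pos'],2))
a=snap('top','t5.png');s=snap('wrist','w5.png');q=snap('scene','s5.png')
c=lambda a,f:cv2.resize(a[:,:,::-1],None,fx=f,fy=f,interpolation=cv2.INTER_CUBIC)
cv2.imwrite('pics/m5.png',np.hstack([c(a[200:330,190:310],3),c(s,390/480)[:,60:460]]))
E
```

```text
6.05 [0.5168 0.1446 0.2321] [2.4 0.6 0.5] [ 0.45  0.15 -0.17  1.05 -0.32  0.33]
```

View pics/m5.png

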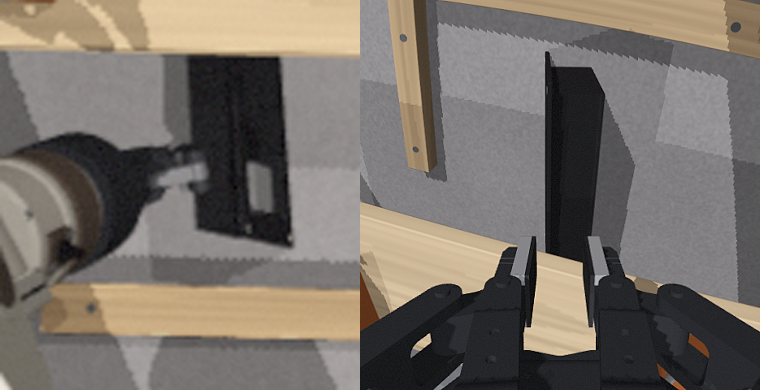

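The cover stands by itself on its long side. A push could slide it instead of tipping it, so I'll regrip by the reverse path and roll it rigidly past the balance point about its lower flange edge.

Request:
{"op": "step_arm", "data": {"targets": "-0.5 0.02 -0.02 -0.07 0 0 0;-0.5 0.05 -0.04 -0.15 0 0 0;-0.5 0.068 -0.052 -0.21 0 0 0;-0.5 0.08 -0.06 -0.246 0 0 0;-0.5 0.08 -0.06 -0.246 0 0 0;-1 0.08 -0.06 -0.246 0 0 0;-1 0.08 -0.06 -0.246 0 0 0;-1 0.08 -0.06 -0.246 0 0 0"}}

```text
clock: 6.87
eef_pos: [0.5535, 0.1115, 0.101]
tool_rot: [-0.046, 0.982, -0.113, 0.147]
ft_force: [-0.7, 0.1, -3.1]
grip_width: 0.0017
grasp_force: 58.3
```

```bash
python3 - <<'E'
from h import *
o=bot.get_obs();print(o['clock'],o['eef_pos'].round(4),np.round(o['ft_force'],1),o['grip_width'],np.round(o['joint_pos'],2))
R=Rn.from_quat(o['tool_rot']);y=R.as_matrix()[:,1];print(y.round(3))
n=-y; # cover z ; tilt
print('tilt',np.degrees(np.arccos(n[2])))
c=np.array([np.cos(CY),np.sin(CY),0]);cy=np.array([-c[1],c[0],0])
ph=np.arccos(n[2]);p=o['eef_pos']
rad=p[2]/np.sin(ph);P=p-np.array([0,0,p[2]])-cy*rad*np.cos(ph);print('rad',rad,'P',P.round(3))
for d in(12,24,34,38):
    Q=Rn.from_rotvec(np.radians(d)*c);print(d,rel(P+Q.apply(p-P)+[0,0,.001],Q*R))
E
```

```text
6.8667 [0.5535 0.1115 0.101 ] [-0.7  0.1 -3.1] 0.0016767026427800505 [ 0.36  0.32 -0.32  0.71 -0.31  0.23]
[-0.057  0.97  -0.236]
tilt 76.36865286693117
rad 0.10389768423540252 P [0.55  0.087 0.   ]
12 [-0.006 -0.043  0.008  0.264 -0.037  0.   ]
24 [-0.012 -0.086  0.004  0.528 -0.074  0.   ]
34 [-0.017 -0.12  -0.005  0.748 -0.105  0.   ]
38 [-0.019 -0.133 -0.011  0.836 -0.118  0.   ]
```

Request:
{"op": "step_arm", "data": {"targets": "-1 -0.003 -0.022 0.005 0.132 -0.018 0;-1 -0.006 -0.043 0.008 0.264 -0.037 0;-1 -0.009 -0.065 0.008 0.396 -0.055 0;-1 -0.012 -0.086 0.005 0.528 -0.074 0;-1 -0.015 -0.108 0 0.66 -0.092 0;-1 -0.017 -0.12 -0.004 0.748 -0.105 0;-1 -0.019 -0.133 -0.009 0.836 -0.118 0;-1 -0.019 -0.133 -0.009 0.836 -0.118 0;-1 -0.019 -0.133 -0.009 0.836 -0.118 0"}}

```text
clock: 7.62
eef_pos: [0.5491, 0.0422, 0.1005]
tool_rot: [0.01, 0.957, 0.206, 0.204]
ft_force: [3.4, -1.6, 4.7]
grip_width: 0.0014
grasp_force: 59.4
```

```bash
python3 - <<'E'
from h import *
o=bot.get_obs();print(o['clock'],o['eef_pos'].round(4),np.round(o['ft_force'],1),o['grip_width'],np.round(o['joint_pos'],2))
R=Rn.from_quat(o['tool_rot']).as_matrix();print(R[:,1:].round(3),np.degrees(np.arccos(-R[2,1])))
E
```

```text
7.6167 [0.5491 0.0422 0.1005] [ 3.4 -1.6  4.7] 0.0013792889853151847 [-0.18  0.24 -0.55  0.41  0.47 -0.07]
[[-0.065  0.395]
 [ 0.915  0.39 ]
 [ 0.398 -0.832]] 113.46763056849895
```

Request:
{"op": "step_arm", "data": {"targets": "-1 -0.002 -0.017 -0.008 0.12 -0.017 0;-1 -0.005 -0.032 -0.02 0.24 -0.033 0;-1 -0.007 -0.047 -0.033 0.36 -0.05 0;-1 -0.009 -0.061 -0.047 0.48 -0.067 0;-1 -0.009 -0.061 -0.047 0.48 -0.067 0;-1 -0.009 -0.061 -0.047 0.48 -0.067 0"}}

```text
clock: 8.12
eef_pos: [0.5409, 0.0128, 0.0727]
tool_rot: [0.042, 0.896, 0.383, 0.219]
ft_force: [0.5, 0.2, 0.9]
grip_width: 0.0015
grasp_force: 59.9
```

```bash
python3 - <<'E'
from h import *
o=bot.get_obs();print(o['clock'],o['eef_pos'].round(4),np.round(o['ft_force'],1),o['grip_width'],np.round(o['joint_pos'],2))
R=Rn.from_quat(o['tool_rot']).as_matrix();print(R[:,1:].round(3),np.degrees(np.arccos(-R[2,1])))
a=snap('top','t6.png');s=snap('wrist','w6.png')
c=lambda a,f:cv2.resize(a[:,:,::-1],None,fx=f,fy=f,interpolation=cv2.INTER_CUBIC)
cv2.imwrite('pics/m6.png',np.hstack([c(a[200:330,230:350],3),c(s,390/480)[:,60:460]]))
E
```

```text
8.1167 [0.5409 0.0128 0.0727] [0.5 0.2 0.9] 0.0015375197556552903 [-0.43  0.46 -0.54  0.4   0.9  -0.25]
[[-0.091  0.425]
 [ 0.703  0.668]
 [ 0.705 -0.611]] 134.832385644136
```

View pics/m6.png

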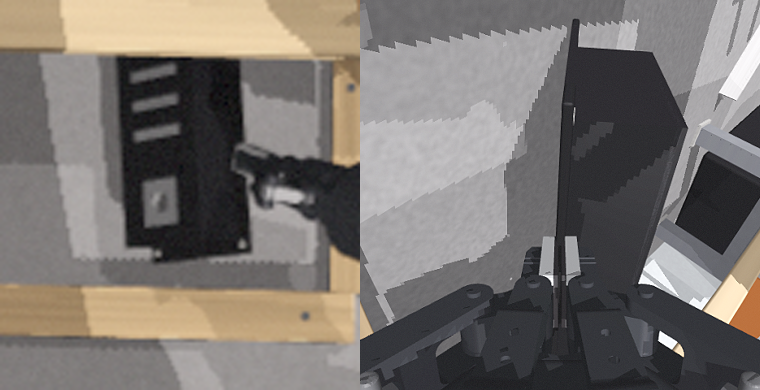

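The closed face and the pocket square (top crop 160,205) are now visible at 135°, and the cover is well held. I'll lower it further, then let go and back out.

Request:
{"op": "step_arm", "data": {"targets": "-1 -0.002 -0.014 -0.015 0.13 -0.018 0;-1 -0.004 -0.027 -0.033 0.26 -0.036 0;-1 -0.004 -0.027 -0.033 0.26 -0.036 0;-0.75 -0.004 -0.027 -0.033 0.26 -0.036 0;-0.7 -0.004 -0.027 -0.033 0.26 -0.036 0;-0.7 -0.02 -0.058 -0.014 0.26 -0.036 0;-0.7 -0.05 -0.12 0.02 0.26 -0.036 0;-0.7 -0.08 -0.18 0.06 0.26 -0.036 0;-0.7 -0.08 -0.18 0.06 0.26 -0.036 0"}}

```text
clock: 8.97
eef_pos: [0.5015, -0.079, 0.1085]
tool_rot: [0.056, 0.85, 0.471, 0.23]
ft_force: [1.3, -0.9, 0.2]
grip_width: 0.0129
grasp_force: 0.0
```

```bash
python3 - <<'E'
from h import *
o=bot.get_obs();print(o['clock'],o['eef_pos'].round(4),np.round(o['ft_force'],1),o['grip_width'],np.round(o['joint_pos'],2))
a=snap('top','t7.png');s=snap('scene','s7.png')
c=lambda a,f:cv2.resize(a[:,:,::-1],None,fx=f,fy=f,interpolation=cv2.INTER_CUBIC)
cv2.imwrite('pics/m7.png',c(a[195:325,190:365],4.5))
E
```

```text
8.9667 [ 0.5015 -0.079   0.1085] [ 1.3 -0.9  0.2] 0.012926861494709087 [-0.71  0.6  -0.33  1.    1.07 -0.79]
```

View pics/m7.png

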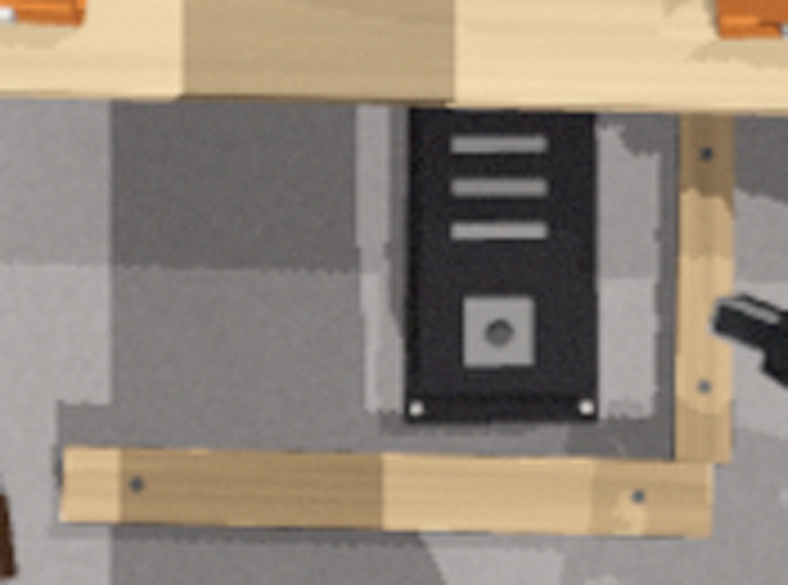

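The cover lies flat with its closed face up. Crop positions: flange front corners (405,423) and (598,422), pocket (499,332), stop face at x≈680. Now I'll measure it and plan the sideways slide.

```bash
cat >> h.py <<'E'
def fence(p):
    c,s=np.cos(FY),np.sin(FY);d=np.atleast_2d(p)[:,:2]-F;return np.c_[d@[c,s],d@[-s,c]]
def fw(x,y,z):
    c,s=np.cos(FY),np.sin(FY);return np.array([F[0]+c*x-s*y,F[1]+s*x+c*y,z])
E
python3 - <<'E'
from h import *
P=lambda l,z:plane('top',[(190+x/4.5,195+y/4.5) for x,y in l],z)
k=P([(405,423),(598,422),(597,112),(407,112)],.004);print('fl',k.round(4),fence(k).round(4))
print('pocket',P([(499,332)],.045),fence(P([(499,332)],.045)))
f=P([(679,120),(673,455),(66,446)],.022);print('stop',fence(f).round(4))
R=Rn.from_rotvec(-np.radians(42)*np.array([-np.sin(FY),np.cos(FY),0]))*tool(FY,0)
o=bot.get_obs();print(R.as_matrix().round(2))
up=o['eef_pos']
for q in [fw(.10,.20,.20),fw(.15,.20,.03)]:print(q.round(4),rel(q,R))
E
```

```text
fl [[ 0.463   0.0919  0.004 ]
 [ 0.4584 -0.0143  0.004 ]
 [ 0.634  -0.0222  0.004 ]
 [ 0.6391  0.0856  0.004 ]] [[0.0184 0.1485]
 [0.021  0.0423]
 [0.1967 0.0462]
 [0.1945 0.154 ]]
pocket [[0.50527678 0.03682466 0.045     ]] [[0.06432238 0.09638261]]
stop [[1.886e-01 3.000e-04]
 [2.400e-03 1.500e-03]
 [7.000e-04 3.296e-01]]
[[-0.74  0.07  0.67]
 [ 0.05  1.   -0.05]
 [-0.67 -0.   -0.74]]
[0.5479 0.1378 0.2   ] [ 0.092  0.43   0.188 -1.229 -0.199 -0.389]
[0.5977 0.1344 0.03  ] [ 0.192  0.423 -0.152 -1.229 -0.199 -0.389]
```

Request:
{"op": "step_arm", "data": {"targets": "-1 0 0 0.06 -0.1 -0.02 -0.03;-1 0 0.03 0.13 -0.2 -0.03 -0.06;-1 0.02 0.08 0.19 -0.3 -0.05 -0.1;-1 0.04 0.15 0.2 -0.41 -0.07 -0.13;-1 0.06 0.22 0.2 -0.52 -0.08 -0.16;-1 0.08 0.29 0.2 -0.62 -0.1 -0.2;-1 0.09 0.36 0.2 -0.62 -0.1 -0.2;-1 0.09 0.43 0.2 -0.62 -0.1 -0.2;-1 0.09 0.43 0.2 -0.62 -0.1 -0.2"}}

```text
clock: 9.82
eef_pos: [0.5425, 0.1484, 0.2052]
tool_rot: [0.042, 0.921, 0.241, 0.303]
ft_force: [0.2, -0.2, -0.3]
grip_width: 0.0001
grasp_force: 0.0
```

```bash
cat > q.py <<'E'
from h import *
import sys
o=bot.get_obs();print(round(o['clock'],2),o['eef_pos'].round(4),fence(o['eef_pos']).round(4),'F',np.round(o['ft_force'],1),np.round(o['joint_pos'],2),round(o['grip_width'],4))
R=Rn.from_rotvec(-np.radians(float(sys.argv[1]))*np.array([-np.sin(FY),np.cos(FY),0]))*tool(FY+float(sys.argv[2]),0)
for a in sys.argv[3:]:
    q=fw(*map(float,a.split(',')));print(a,q.round(4),rel(q,R))
E
python3 q.py 42 0 .10,.20,.20 .11,.20,.08 .14,.20,.03
```

```text
9.82 [0.5425 0.1484 0.2052] [[0.094  0.2102]] F [ 0.2 -0.2 -0.3] [ 0.06 -0.02 -0.7   0.18  0.39  0.3 ] 0.0001
.10,.20,.20 [0.5479 0.1378 0.2   ] [ 0.011 -0.021 -0.01  -0.622 -0.1   -0.205]
.11,.20,.08 [0.5578 0.1371 0.08  ] [ 0.031 -0.023 -0.25  -0.622 -0.1   -0.205]
.14,.20,.03 [0.5878 0.1351 0.03  ] [ 0.09  -0.027 -0.35  -0.622 -0.1   -0.205]
```

Request:
{"op": "step_arm", "data": {"targets": "-1 0.01 -0.02 -0.03 -0.15 -0.025 -0.05;-1 0.01 -0.02 -0.07 -0.3 -0.05 -0.1;-1 0.02 -0.02 -0.12 -0.45 -0.075 -0.15;-1 0.03 -0.02 -0.18 -0.62 -0.1 -0.205;-1 0.03 -0.02 -0.24 -0.62 -0.1 -0.205;-1 0.06 -0.027 -0.3 -0.62 -0.1 -0.205;-1 0.09 -0.027 -0.35 -0.62 -0.1 -0.205;-1 0.09 -0.027 -0.35 -0.62 -0.1 -0.205;-1 0.09 -0.027 -0.35 -0.62 -0.1 -0.205"}}

```text
clock: 10.57
eef_pos: [0.5884, 0.1261, 0.0259]
tool_rot: [0.038, 0.933, -0.015, 0.357]
ft_force: [-0.0, -0.8, 0.6]
grip_width: 0.0002
grasp_force: 0.0
```

```bash
python3 q.py 42 0 .14,.155,.027 .14,.13,.027 .14,.12,.027 .14,.11,.027
```

```text
10.57 [0.5884 0.1261 0.0259] [[0.1412 0.1911]] F [-0.  -0.8  0.6] [ 0.35  0.41 -0.79 -0.31 -0.29  0.33] 0.0002
.14,.155,.027 [0.5847 0.0902 0.027 ] [-0.007 -0.072  0.002  0.001 -0.003  0.018]
.14,.13,.027 [0.583  0.0653 0.027 ] [-0.011 -0.122  0.002  0.001 -0.003  0.018]
.14,.12,.027 [0.5824 0.0553 0.027 ] [-0.012 -0.142  0.002  0.001 -0.003  0.018]
.14,.11,.027 [0.5817 0.0453 0.027 ] [-0.013 -0.162  0.002  0.001 -0.003  0.018]
```

Request:
{"op": "step_arm", "data": {"targets": "-1 -0.004 -0.036 0.002 0 0 0.018;-1 -0.007 -0.072 0.002 0 0 0.018;-1 -0.008 -0.085 0.002 0 0 0.018;-1 -0.009 -0.1 0.002 0 0 0.018;-1 -0.01 -0.11 0.002 0 0 0.018;-1 -0.011 -0.12 0.002 0 0 0.018;-1 -0.011 -0.13 0.002 0 0 0.018;-1 -0.011 -0.13 0.002 0 0 0.018"}}

```text
clock: 11.23
eef_pos: [0.5851, 0.0603, 0.0296]
tool_rot: [0.032, 0.933, -0.012, 0.359]
ft_force: [0.6, 1.9, 0.7]
grip_width: -0.0004
grasp_force: 0.7
```

```bash
python3 q.py 42 0 .14,.115,.027 .14,.105,.027;python3 - <<'E'
from h import *
a=snap('top','t8.png')[195:325,230:365]
cv2.imwrite('pics/m8.png',cv2.resize(a[:,:,::-1],None,fx=4.5,fy=4.5,interpolation=cv2.INTER_CUBIC))
E
```

```text
11.23 [0.5851 0.0603 0.0296] [[0.1424 0.1252]] F [0.6 1.9 0.7] [ 0.19  0.39 -0.85 -0.38 -0.17  0.2 ] -0.0004
.14,.115,.027 [0.582  0.0503 0.027 ] [-0.006 -0.02  -0.005 -0.     0.003  0.002]
.14,.105,.027 [0.5814 0.0403 0.027 ] [-0.007 -0.04  -0.005 -0.     0.003  0.002]
```

View pics/m8.png

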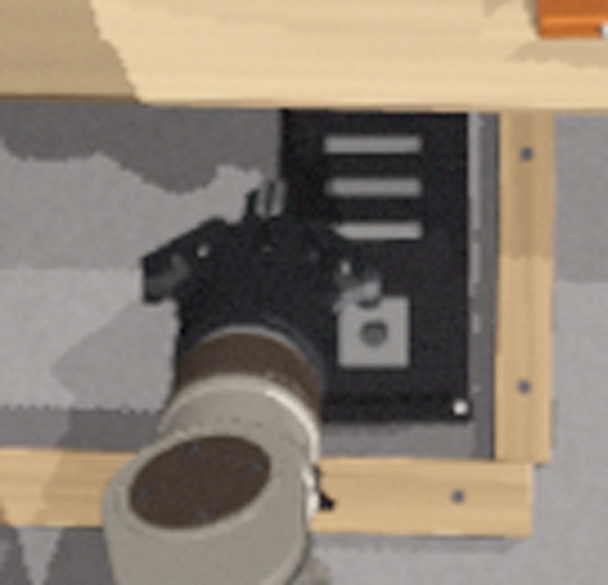

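The cover has moved about 25 mm and is still square: the flange's right edge is at crop x≈468 and the stop's face at 496. About 18 mm are left, so I'll push on gently until contact.

Request:
{"op": "step_arm", "data": {"targets": "-1 -0.003 -0.008 -0.003 0 0 0;-1 -0.005 -0.016 -0.005 0 0 0;-1 -0.006 -0.024 -0.005 0 0 0;-1 -0.006 -0.03 -0.005 0 0 0;-1 -0.007 -0.036 -0.005 0 0 0;-1 -0.007 -0.038 -0.005 0 0 0;-1 -0.007 -0.038 -0.005 0 0 0"}}

```text
clock: 11.87
eef_pos: [0.5818, 0.0449, 0.0268]
tool_rot: [0.03, 0.933, -0.008, 0.359]
ft_force: [-0.5, 13.3, 2.8]
grip_width: -0.0002
grasp_force: 6.2
```

Request:
{"op": "step_arm", "data": {"targets": "-1 0 -0.003 0 0 0 0;-1 0 -0.006 0 0 0 0;-1 0 -0.006 0 0 0 0"}}

```text
clock: 12.12
eef_pos: [0.5818, 0.0449, 0.0271]
tool_rot: [0.028, 0.933, -0.006, 0.359]
ft_force: [-2.2, 20.5, 6.2]
grip_width: -0.0005
grasp_force: 9.8
```

```bash
python3 q.py 42 0 .14,.105,.027
```

```text
12.12 [0.5818 0.0449 0.0271] [[0.1401 0.1096]] F [-2.2 20.5  6.2] [ 0.14  0.39 -0.87 -0.41 -0.13  0.15] -0.0005
.14,.105,.027 [0.5814 0.0403 0.027 ] [-0.001 -0.009 -0.    -0.012  0.003 -0.014]
```

Contact with the stop is confirmed (20 N, no further travel). I'll back off, lift and go over to the pin.

Request:
{"op": "step_arm", "data": {"targets": "-1 -0.01 0.05 0.01 0 0 0;-1 -0.03 0.1 0.03 0 0 0;-1 -0.07 0.12 0.08 0 0.1 0;-1 -0.12 0.15 0.15 0 0.2 0;-1 -0.14 0.2 0.22 0 0.3 0;-0.6 -0.16 0.26 0.3 0 0.4 0;-0.4 -0.19 0.32 0.36 0 0.5 0;-0.3 -0.22 0.38 0.4 0 0.6 0;-0.1 -0.25 0.44 0.4 0 0.7 0;-0.1 -0.28 0.5 0.4 0 0.8 0"}}

```text
clock: 12.95
eef_pos: [0.4806, 0.2141, 0.1853]
tool_rot: [0.029, 0.998, -0.023, 0.054]
ft_force: [2.8, 1.3, -0.5]
grip_width: 0.0384
grasp_force: 0.0
```

```bash
cat > g.py <<'E'
from h import *
import sys
o=bot.get_obs();print(round(o['clock'],2),o['eef_pos'].round(4),'F',np.round(o['ft_force'],1),np.round(o['joint_pos'],2),round(o['grip_width'],4))
for a in sys.argv[2:]:
    q=np.array(list(map(float,a.split(','))));print(a,rel(q,tool(float(sys.argv[1]),0)))
E
python3 g.py .15 .41,.328,.22
python3 - <<'E'
from h import *
a=snap('top','t9.png')[195:325,230:365]
cv2.imwrite('pics/m9.png',cv2.resize(a[:,:,::-1],None,fx=4.5,fy=4.5,interpolation=cv2.INTER_CUBIC))
# white dots on the cover front corners, stop edge along rows
full=cv2.imread('pics/t9.png');hsv=cv2.cvtColor(full,cv2.COLOR_BGR2HSV);g=full.max(2)
for r in (235,250,265):
    print(r,[int(v) for v in g[r,290:350]])
E
```

```text
12.95 [0.4806 0.2141 0.1853] F [ 2.8  1.3 -0.5] [ 0.47  0.26 -0.1   1.14 -0.09  0.53] 0.0384
.41,.328,.22 [-0.141  0.228  0.069  0.048  0.142  0.264]
235 [143, 143, 142, 146, 122, 99, 99, 97, 60, 34, 30, 25, 32, 38, 33, 38, 39, 33, 43, 65, 81, 75, 77, 76, 75, 68, 64, 64, 64, 65, 66, 67, 63, 67, 66, 65, 60, 52, 50, 39, 37, 34, 43, 31, 35, 39, 41, 30, 29, 25, 46, 169, 190, 180, 173, 169, 168, 170, 176, 181]
250 [145, 141, 118, 97, 93, 96, 94, 72, 38, 27, 25, 36, 45, 43, 45, 43, 42, 40, 40, 40, 43, 42, 44, 39, 43, 44, 45, 42, 46, 41, 44, 47, 42, 44, 42, 40, 42, 47, 45, 45, 47, 43, 44, 47, 45, 44, 32, 18, 32, 27, 65, 160, 181, 179, 177, 173, 168, 167, 173, 183]
265 [163, 154, 144, 125, 103, 95, 85, 53, 31, 26, 29, 42, 45, 39, 43, 46, 43, 44, 42, 39, 62, 125, 145, 145, 145, 146, 145, 146, 148, 144, 147, 147, 147, 145, 143, 134, 86, 45, 44, 41, 42, 42, 47, 48, 44, 44, 39, 30, 21, 28, 132, 187, 200, 195, 195, 197, 195, 192, 194, 200]
```

View pics/m9.png

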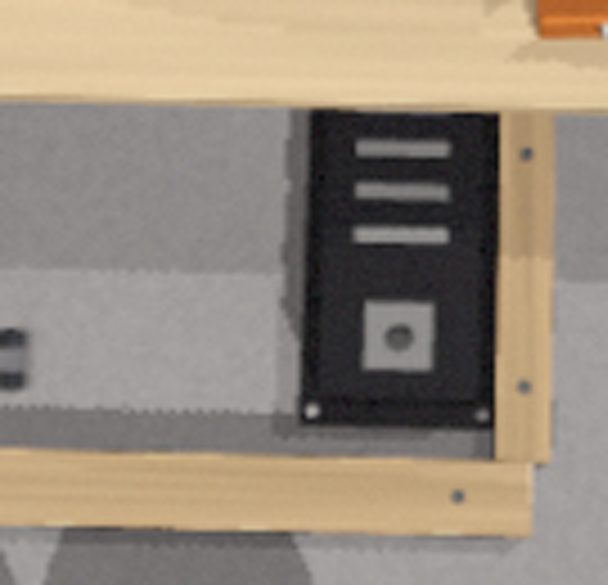

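The cover lies flush along the stop, with its pocket at crop (399,337). I've now viewed 12 pictures, which is over the limit of 10, so from here I'll work from numbers only. Next is the red pin.

Request:
{"op": "step_arm", "data": {"targets": "-0.1 -0.03 0.05 0.03 0.012 0.035 0.065;-0.1 -0.06 0.1 0.06 0.024 0.07 0.13;-0.1 -0.09 0.15 0.069 0.036 0.105 0.2;-0.1 -0.12 0.2 0.069 0.048 0.142 0.264;-0.1 -0.141 0.228 0.069 0.048 0.142 0.264;-0.1 -0.141 0.228 0.069 0.048 0.142 0.264;-0.1 -0.141 0.228 0.069 0.048 0.142 0.264"}}

```text
clock: 13.58
eef_pos: [0.4107, 0.3291, 0.217]
tool_rot: [-0.077, 0.997, 0.0, 0.001]
ft_force: [-0.0, 0.1, 0.1]
grip_width: 0.0381
grasp_force: 0.0
```

```bash
cat > pin.py <<'E'
from h import *
# red marks: centroid of red components in a view
def red(n,a):
    h=cv2.cvtColor(a,cv2.COLOR_RGB2HSV);m=(((h[...,0]<6)|(h[...,0]>172))&(h[...,1]>140)&(h[...,2]>60)).astype(np.uint8)
    N,l,s,c=cv2.connectedComponentsWithStats(m)
    return [(c[i].round(1).tolist(),s[i].tolist()) for i in range(1,N) if s[i,4]>15]
E
python3 g.py .15 .41,.328,.22; python3 - <<'E'
from pin import *
o=bot.get_obs();R=Rn.from_quat(o['tool_rot']).as_matrix();print(R.round(2))
k=K('wrist');a=snap('wrist','w10.png');print(k[2].round(3),k[0][0,0])
print('wrist',red('wrist',a));print('exp',proj('wrist',[[.41,.328,.1],[.41,.328,.035],[.4,.387,.1]],k).round())
for n in('scene','top'):
    b=snap(n,n+'10.png');print(n,[r for r in red(n,b) if (n=='scene' and abs(r[0][0]-460)<30 and abs(r[0][1]-315)<40)or(n=='top' and abs(r[0][0]-175)<25 and abs(r[0][1]-317)<20)], proj(n,[[.41,.328,.1],[.41,.328,.045]]).round(1).tolist())
E
```

```text
13.58 [0.4107 0.3291 0.217 ] F [-0.   0.1  0.1] [ 0.68  0.3   0.04  1.31 -0.    0.52] 0.0381
.41,.328,.22 [-0.001 -0.002  0.006 -0.001  0.003 -0.006]
[[-0.99 -0.15  0.  ]
 [-0.15  0.99  0.  ]
 [-0.    0.   -1.  ]]
[[-0.154 -0.946 -0.284  0.339]
 [ 0.988 -0.148 -0.044  0.317]
 [-0.    -0.287  0.958  0.36 ]
 [ 0.     0.     0.     1.   ]] 420.9753829200859
wrist [([318.8, 215.3], [308, 212, 22, 11, 54])]
exp [[319. 227.]
 [319. 205.]
 [412. 226.]]
scene [] [[461.4, 311.3], [457.0, 325.2]]
top [] [[171.9, 313.7], [179.2, 314.6]]
```

Request:
{"op": "step_arm", "data": {"targets": "-0.1 -0.001 -0.002 -0.08 0 0 -0.006;-0.1 -0.001 -0.002 -0.16 0 0 -0.006;-0.1 -0.001 -0.002 -0.22 0 0 -0.006;-0.1 -0.001 -0.002 -0.26 0 0 -0.006;-0.1 -0.001 -0.002 -0.298 0 0 -0.006;-0.1 -0.001 -0.002 -0.298 0 0 -0.006;-1 -0.001 -0.002 -0.298 0 0 -0.006;-1 -0.001 -0.002 -0.298 0 0 -0.006;-1 -0.001 -0.002 -0.298 0 0 -0.006;-1 -0.001 -0.002 -0.298 0 0 -0.006"}}

```text
clock: 14.57
eef_pos: [0.4118, 0.3297, 0.0709]
tool_rot: [-0.074, 0.997, 0.003, 0.003]
ft_force: [1.0, -0.1, -1.0]
grip_width: 0.0123
grasp_force: 58.4
```

Request:
{"op": "step_arm", "data": {"targets": "-1 0 0 0.02 0 0 0;-1 0 0 0.06 0 0 0;-1 0 0 0.12 0 0 0;-1 0 0 0.18 0 0 0;-1 0 0 0.24 0 0 0;-1 0 0 0.24 0 0 0"}}

```text
clock: 15.07
eef_pos: [0.4139, 0.3317, 0.1976]
tool_rot: [-0.074, 0.997, 0.006, 0.008]
ft_force: [1.1, 0.7, 0.3]
grip_width: 0.0119
grasp_force: 58.5
```

```bash
python3 g.py .15 .41,.328,.19; python3 - <<'E'
from pin import *
o=bot.get_obs();p=o['eef_pos']
k=K('wrist');a=snap('wrist','w11.png')
print('wrist',red('wrist',a));print('exp ring',proj('wrist',p+np.array([[0,0,-.068+.04],[0,0,-.068+.005],[0,0,.03]]),k).round(1).tolist())
# bright steel vs x in wrist rows below grip
for n in('scene','top'):
    b=snap(n,n+'11.png');e=proj(n,p+np.array([[0,0,.032],[0,0,-.027],[0,0,-.063]]));print(n,e.round(1).tolist(),[r for r in red(n,b) if np.hypot(*(np.array(r[0])-e[1]))<50])
E
```

```text
15.07 [0.4139 0.3317 0.1976] F [1.1 0.7 0.3] [ 0.68  0.3  -0.    1.25  0.    0.53] 0.0119
.41,.328,.19 [-0.008 -0.007 -0.015 -0.016  0.018  0.001]
wrist [([318.4, 270.8], [305, 266, 29, 18, 134]), ([319.3, 318.6], [301, 311, 38, 19, 343])]
exp ring [[320.9, 282.3], [320.0, 255.0], [323.4, 357.9]]
scene [[473.0, 276.4], [467.4, 294.0], [464.2, 304.1]] []
top [[149.2, 309.2], [159.5, 310.6], [165.2, 311.4]] []
```

```bash
python3 - <<'E'
from pin import *
q=plane('top',[(190+40+399/4.5,195+337/4.5)],.045);print(q,fence(q))
a=cv2.imread('pics/w11.png');g=a.max(2)
for r in range(222,300,4):
    print(r,[int(v) for v in g[r,296:344:3]])
E
python3 g.py .15 .503,.04,.19 .503,.04,.126
```

```text
[[ 0.5005462  -0.00585726  0.045     ]] [[0.06248141 0.05347882]]
222 [64, 66, 63, 68, 99, 95, 92, 92, 99, 100, 96, 100, 99, 96, 99, 98]
226 [78, 75, 73, 73, 111, 103, 105, 107, 105, 107, 106, 105, 107, 107, 107, 106]
230 [73, 70, 74, 70, 108, 106, 106, 106, 104, 106, 103, 105, 105, 102, 106, 104]
234 [109, 105, 105, 105, 106, 108, 105, 102, 103, 108, 104, 104, 110, 113, 112, 110]
238 [107, 105, 105, 104, 103, 107, 108, 106, 108, 110, 104, 103, 101, 103, 107, 109]
242 [106, 105, 107, 104, 106, 110, 138, 150, 153, 140, 105, 110, 102, 106, 105, 109]
246 [105, 109, 106, 102, 100, 117, 147, 148, 149, 144, 126, 105, 105, 108, 111, 109]
250 [105, 108, 105, 106, 90, 129, 147, 148, 150, 144, 127, 100, 108, 105, 102, 106]
254 [109, 104, 102, 102, 84, 111, 149, 148, 150, 143, 127, 107, 106, 106, 110, 108]
258 [102, 107, 108, 108, 81, 96, 148, 145, 148, 141, 127, 106, 111, 104, 105, 101]
262 [109, 108, 102, 104, 81, 83, 117, 149, 149, 141, 130, 106, 105, 109, 103, 103]
266 [104, 103, 113, 110, 81, 101, 151, 150, 149, 144, 132, 112, 91, 107, 105, 107]
270 [110, 110, 109, 105, 82, 79, 180, 167, 153, 155, 140, 117, 99, 145, 135, 137]
274 [108, 106, 105, 101, 135, 80, 107, 148, 148, 141, 134, 139, 92, 148, 147, 146]
278 [107, 104, 108, 104, 80, 75, 90, 153, 147, 142, 135, 113, 134, 143, 150, 147]
282 [102, 105, 102, 129, 78, 76, 76, 123, 151, 141, 131, 115, 88, 152, 151, 149]
286 [104, 106, 105, 88, 73, 76, 77, 145, 145, 140, 134, 116, 86, 150, 145, 145]
290 [88, 76, 80, 79, 76, 75, 79, 113, 153, 144, 133, 115, 91, 152, 109, 122]
294 [82, 16, 33, 69, 66, 36, 35, 33, 48, 75, 71, 83, 96, 153, 29, 93]
298 [78, 13, 33, 42, 36, 39, 36, 36, 80, 75, 74, 67, 58, 123, 35, 53]
15.22 [0.4108 0.3293 0.1904] F [-0.2  0.3 -1.1] [ 0.68  0.31 -0.01  1.24  0.    0.53] 0.012
.503,.04,.19 [ 0.184 -0.579 -0.001 -0.007  0.006  0.001]
.503,.04,.126 [ 0.184 -0.579 -0.129 -0.007  0.006  0.001]
```

Request:
{"op": "step_arm", "data": {"targets": "-1 0.02 -0.07 0 0 0 0;-1 0.04 -0.14 0 0 0 0;-1 0.06 -0.21 0 0 0 0;-1 0.08 -0.28 0 0 0 0;-1 0.1 -0.35 0 0 0 0;-1 0.13 -0.42 0 0 0 0;-1 0.155 -0.49 -0.03 0 0 0;-1 0.184 -0.56 -0.08 0 0 0;-1 0.184 -0.579 -0.129 0 0 0;-1 0.184 -0.579 -0.129 0 0 0"}}

```text
clock: 16.05
eef_pos: [0.4983, 0.0361, 0.1187]
tool_rot: [-0.072, 0.997, 0.002, -0.004]
ft_force: [-1.3, -0.7, -2.0]
grip_width: 0.0121
grasp_force: 58.8
```

```bash
python3 g.py .15 .503,.04,.126; python3 - <<'E'
from pin import *
bot.camera('top')  # settle
o=bot.get_obs();p=o['eef_pos'];k=K('wrist');a=snap('wrist','w12.png');R=Rn.from_quat(o['tool_rot']).as_matrix()
print(p.round(4),'red',red('wrist',a))
e=proj('wrist',[[.5005,-.0059,.045]],k)[0];print('pocket exp',e)
h=cv2.cvtColor(a,cv2.COLOR_RGB2HSV);g=a.max(2)
# grey square: bright, low saturation, near the expectation
x0,y0=int(e[0])-70,int(e[1])-70;x0=max(x0,0);y0=max(y0,0);sub=g[y0:y0+140,x0:x0+140]
m=((sub>80)).astype(np.uint8);N,l,s,c=cv2.connectedComponentsWithStats(m)
print([(c[i].round(1)+[x0,y0],s[i]) for i in range(1,N) if s[i,4]>400])
ct,hi=cv2.findContours(m,cv2.RETR_CCOMP,cv2.CHAIN_APPROX_NONE)
for i,q in enumerate(ct):
    if hi[0,i,3]>=0 and cv2.contourArea(q)>80:
        E=cv2.fitEllipse(q);uv=np.array(E[0])+[x0,y0];w=plane('wrist',[uv],.045,k);print('hole',uv.round(1),E[1],w.round(4),fence(w).round(4))
tip=p-R[:,2]*-.0659
print('tip front exp',proj('wrist',[tip+[-.006,0,0],tip],k).round(1),'ring',proj('wrist',[tip+[-.006,0,.040]],k).round(1))
y,x=proj('wrist',[tip],k)[0][::-1].astype(int)
for r in range(y-30,y+18,3):print(r,[int(v) for v in g[r,x-24:x+27:3]])
E
```

```text
16.05 [0.4983 0.0361 0.1187] F [-1.3 -0.7 -2. ] [ 0.07  0.33 -0.19  1.07  0.   -0.07] 0.0121
.503,.04,.126 [ 0.009  0.008  0.015 -0.003 -0.011  0.008]
[0.499  0.0378 0.1209] red [([318.1, 271.1], [304, 266, 30, 18, 135]), ([319.3, 318.6], [301, 312, 38, 18, 340])]
pocket exp [240.86849116 241.2393044 ]
[(array([240.5, 243.2]), array([  34,   35,   76,   75, 3849], dtype=int32))]
hole [239.6 241.1] (20.704261779785156, 28.507347106933594) [[ 0.5005 -0.0066  0.045 ]] [[0.0625 0.0528]]
tip front exp [[322.9 244.2]
 [321.2 255. ]] ring [[324.  271.9]]
224 [39, 48, 42, 41, 41, 41, 44, 44, 39, 36, 25, 21, 22, 33, 93, 147, 141]
227 [43, 39, 38, 41, 45, 41, 44, 36, 38, 21, 31, 29, 25, 32, 105, 143, 142]
230 [43, 38, 41, 44, 38, 41, 39, 45, 40, 30, 26, 21, 25, 33, 110, 140, 139]
233 [41, 42, 40, 43, 41, 40, 41, 45, 38, 29, 25, 29, 28, 59, 119, 140, 137]
236 [42, 38, 39, 40, 45, 45, 40, 43, 35, 28, 23, 26, 28, 93, 142, 139, 143]
239 [41, 37, 43, 41, 41, 44, 37, 34, 20, 31, 22, 30, 24, 100, 146, 146, 143]
242 [42, 44, 43, 35, 41, 80, 154, 170, 172, 152, 12, 29, 29, 93, 147, 142, 143]
245 [44, 41, 42, 40, 75, 157, 161, 164, 162, 157, 137, 18, 51, 97, 149, 142, 139]
248 [41, 41, 40, 39, 156, 158, 162, 162, 163, 156, 134, 28, 89, 101, 103, 141, 137]
251 [36, 40, 40, 43, 148, 156, 161, 162, 163, 156, 134, 92, 104, 97, 112, 143, 141]
254 [40, 40, 40, 33, 148, 157, 165, 164, 162, 155, 132, 100, 93, 94, 97, 112, 136]
257 [41, 43, 41, 38, 147, 160, 163, 163, 162, 155, 136, 107, 95, 94, 91, 142, 144]
260 [40, 40, 40, 51, 148, 159, 162, 162, 162, 154, 137, 107, 100, 96, 91, 146, 142]
263 [38, 43, 42, 65, 149, 159, 162, 165, 163, 153, 137, 110, 95, 97, 93, 96, 143]
266 [41, 41, 39, 76, 151, 158, 165, 164, 162, 153, 139, 113, 94, 94, 92, 91, 142]
269 [38, 41, 38, 87, 156, 157, 174, 176, 170, 156, 142, 118, 91, 91, 91, 100, 142]
```

```bash
python3 - <<'E'
from pin import *
o=bot.get_obs();p=o['eef_pos'];k=K('wrist');print(p.round(4))
a=cv2.imread('pics/w12.png');g=a.max(2)
sub=g[171:311,170:300];m=(sub>80).astype(np.uint8);N,l,s,c=cv2.connectedComponentsWithStats(m);i=1+s[1:,4].argmax()
ct=cv2.findContours((l==i).astype(np.uint8),cv2.RETR_EXTERNAL,cv2.CHAIN_APPROX_NONE)[0][0]
r=cv2.minAreaRect(ct);print(r);sq=np.array(r[0])+[170,171]
for y in range(222,262,3):print(y,[int(v) for v in g[y,218:264:3]])
T=plane('wrist',[(318.2,251.8)],p[2]-.0659,k);S=plane('wrist',[sq],.045,k)
print('tip',T.round(4),'sq',S.round(4),'diff',(S-T).round(4),'TCP target',(p+(S-T)[0]).round(4))
E
```

```text
[0.5006 0.0391 0.1229]
((69.7884521484375, 72.05768585205078), (68.24840545654297, 63.737735748291016), 11.309932708740234)
222 [146, 146, 145, 147, 146, 144, 145, 147, 143, 146, 146, 145, 146, 143, 144, 144]
225 [145, 146, 146, 145, 146, 146, 146, 144, 144, 145, 145, 144, 142, 142, 144, 146]
228 [144, 146, 145, 145, 145, 143, 146, 143, 149, 146, 143, 144, 143, 144, 144, 145]
231 [146, 147, 145, 145, 146, 102, 57, 58, 84, 87, 132, 145, 143, 145, 143, 142]
234 [146, 145, 148, 148, 70, 51, 52, 57, 59, 87, 82, 113, 145, 143, 144, 145]
237 [144, 145, 145, 94, 49, 52, 53, 53, 54, 54, 72, 75, 140, 144, 145, 144]
240 [144, 147, 148, 85, 52, 52, 59, 59, 58, 58, 61, 62, 117, 145, 142, 143]
243 [147, 146, 150, 86, 57, 56, 58, 59, 59, 60, 61, 60, 83, 144, 143, 143]
246 [147, 146, 147, 111, 60, 57, 57, 58, 59, 59, 59, 59, 89, 143, 144, 143]
249 [145, 145, 145, 117, 71, 91, 62, 69, 55, 68, 70, 110, 147, 143, 144, 143]
252 [144, 146, 143, 147, 128, 89, 104, 107, 115, 118, 112, 124, 145, 145, 146, 144]
255 [146, 144, 144, 145, 144, 141, 126, 108, 112, 117, 145, 151, 143, 143, 142, 146]
258 [145, 148, 145, 144, 145, 146, 146, 160, 170, 156, 141, 149, 143, 142, 145, 143]
261 [145, 143, 145, 146, 146, 147, 146, 145, 145, 142, 143, 145, 143, 142, 142, 144]
tip [[0.4989 0.0376 0.057 ]] sq [[ 0.5042 -0.0054  0.045 ]] diff [[ 0.0053 -0.043  -0.012 ]] TCP target [ 0.5059 -0.0039  0.1109]
```

```bash
python3 g.py .15 .504,-.0046,.119
```

```text
16.15 [0.5006 0.0391 0.1229] F [-0.2 -0.6  0.5] [ 0.08  0.32 -0.18  1.07  0.   -0.07] 0.0124
.504,-.0046,.119 [ 0.007 -0.087 -0.008 -0.006 -0.003  0.003]
```

Request:
{"op": "step_arm", "data": {"targets": "-1 0.002 -0.03 -0.005 0 0 0;-1 0.003 -0.06 -0.01 0 0 0;-1 0.003 -0.089 -0.014 0 0 0;-1 0.003 -0.089 -0.014 0 0 0;-1 0.003 -0.089 -0.014 0 0 0;-1 0.003 -0.089 -0.014 0 0 0;-1 0.003 -0.089 -0.014 0 0 0;-1 0.003 -0.089 -0.014 0 0 0"}}

```text
clock: 16.82
eef_pos: [0.5045, -0.0039, 0.1183]
tool_rot: [-0.075, 0.997, 0.002, 0.002]
ft_force: [-0.1, -0.1, -0.9]
grip_width: 0.0121
grasp_force: 58.8
```

```bash
python3 g.py .15 .504,-.0046,.119; python3 - <<'E'
from pin import *
o=bot.get_obs();p=o['eef_pos'];k=K('wrist');a=snap('wrist','w13.png');g=a.max(2)
print('hole exp at pocket(.5017,-.0061)',proj('wrist',[[.5017,-.0061,.045]],k).round(1),'tip exp',proj('wrist',[p+[0,0,-.0659]],k).round(1),red('wrist',a))
for y in range(226,282,3):print(y,[int(v) for v in g[y,282:357:3]])
E
```

```text
16.82 [ 0.5045 -0.0039  0.1183] F [-0.1 -0.1 -0.9] [-0.01  0.33 -0.19  1.05  0.   -0.16] 0.0121
.504,-.0046,.119 [-0.001 -0.001  0.001 -0.006  0.006 -0.001]
hole exp at pocket(.5017,-.0061) [[317.3 244.5]] tip exp [[320.7 254.4]] [([318.6, 271.3], [304, 266, 31, 18, 137]), ([319.3, 318.6], [301, 311, 38, 19, 340])]
226 [39, 42, 154, 142, 143, 144, 144, 142, 141, 143, 142, 141, 142, 140, 142, 142, 141, 142, 134, 122, 126, 126, 124, 124, 125]
229 [44, 35, 146, 142, 143, 143, 143, 141, 141, 142, 144, 136, 139, 139, 146, 133, 133, 132, 123, 126, 124, 125, 124, 124, 129]
232 [40, 45, 144, 144, 143, 143, 141, 142, 143, 117, 79, 83, 84, 84, 81, 119, 124, 125, 124, 125, 124, 125, 124, 124, 126]
235 [43, 88, 142, 141, 141, 144, 142, 143, 90, 54, 83, 83, 83, 83, 76, 63, 122, 124, 126, 123, 124, 122, 122, 123, 110]
238 [35, 133, 143, 143, 141, 142, 141, 132, 50, 58, 59, 62, 63, 58, 61, 57, 84, 128, 125, 126, 122, 124, 124, 125, 30]
241 [40, 152, 142, 142, 140, 141, 142, 92, 56, 57, 51, 104, 150, 141, 103, 55, 69, 116, 126, 124, 123, 123, 125, 127, 28]
244 [30, 148, 143, 143, 141, 143, 144, 94, 
[... 872 characters left out ...]
, 142, 142, 144, 139, 148, 164, 161, 162, 161, 153, 139, 111, 109, 142, 141, 143, 146, 29, 38, 41]
268 [153, 147, 144, 143, 142, 141, 144, 142, 129, 151, 159, 159, 161, 159, 151, 143, 120, 115, 139, 142, 140, 139, 40, 39, 34]
271 [40, 27, 61, 116, 141, 151, 147, 142, 124, 154, 181, 170, 166, 165, 160, 160, 127, 112, 145, 141, 143, 95, 36, 39, 41]
274 [44, 42, 38, 39, 40, 36, 29, 74, 148, 176, 161, 160, 162, 161, 152, 142, 159, 95, 112, 142, 144, 27, 40, 41, 38]
277 [38, 40, 41, 38, 40, 45, 40, 42, 195, 151, 159, 156, 161, 162, 152, 140, 118, 114, 133, 141, 147, 31, 38, 39, 39]
280 [43, 40, 40, 41, 42, 38, 40, 36, 153, 152, 160, 160, 160, 161, 151, 139, 115, 159, 82, 119, 145, 34, 39, 32, 38]
```

In the wrist image the hole is centred at about (317.5,244.8) and the pin tip sits about 1 mm off to the far left. I'll correct by (-1,-1) mm and go down carefully.

Request:
{"op": "step_arm", "data": {"targets": "-1 -0.002 -0.002 0 0 0 0;-1 -0.002 -0.002 -0.006 0 0 0;-1 -0.002 -0.002 -0.014 0 0 0;-1 -0.002 -0.002 -0.022 0 0 0;-1 -0.002 -0.002 -0.03 0 0 0;-1 -0.002 -0.002 -0.03 0 0 0"}}

```text
clock: 17.37
eef_pos: [0.5027, -0.0058, 0.1017]
tool_rot: [-0.074, 0.997, 0.002, 0.001]
ft_force: [1.3, -0.1, -1.8]
grip_width: 0.0122
grasp_force: 58.8
```

Request:
{"op": "step_arm", "data": {"targets": "-1 0 0 -0.012 0 0 0;-1 0 0 -0.024 0 0 0;-1 0 0 -0.036 0 0 0;-1 0 0 -0.046 0 0 0;-1 0 0 -0.053 0 0 0;-1 0 0 -0.053 0 0 0;-1 0 0 -0.053 0 0 0"}}

```text
clock: 17.95
eef_pos: [0.503, -0.0058, 0.0761]
tool_rot: [-0.074, 0.997, 0.002, 0.002]
ft_force: [1.1, 0.3, -0.2]
grip_width: 0.0123
grasp_force: 58.8
```

Nothing is pressing. The tip is about 3 mm above the floor, so I'll ease down a little, release and lift off.

Request:
{"op": "step_arm", "data": {"targets": "-1 0 0 -0.003 0 0 0;-1 0 0 -0.004 0 0 0;-0.8 0 0 -0.004 0 0 0;-0.6 0 0 -0.004 0 0 0;-0.5 0 0 -0.004 0 0 0;-0.4 0 0 -0.004 0 0 0;-0.4 0 0 -0.004 0 0 0"}}

```text
clock: 18.53
eef_pos: [0.5033, -0.0059, 0.0746]
tool_rot: [-0.074, 0.997, 0.002, 0.002]
ft_force: [0.5, 0.7, 0.5]
grip_width: 0.0255
grasp_force: 0.0
```

Request:
{"op": "step_arm", "data": {"targets": "-0.4 0 0 0.02 0 0 0;-0.4 0 0 0.06 0 0 0;-0.4 0 0 0.12 0 0 0;-0.4 0 0 0.18 0 0 0;-0.4 0 0 0.24 0 0 0;-0.4 0 0 0.24 0 0 0;-0.4 0 0 0.24 0 0 0"}}

```text
clock: 19.12
eef_pos: [0.5049, -0.0059, 0.1973]
tool_rot: [-0.074, 0.997, 0.002, 0.005]
ft_force: [0.1, -0.2, -0.3]
grip_width: 0.0257
grasp_force: 0.0
```

```bash
python3 - <<'E'
from pin import *
o=bot.get_obs();print(o['eef_pos'].round(4),np.round(o['ft_force'],1))
k=K('wrist');a=snap('wrist','w14.png');r=red('wrist',a);print(r)
c=np.array([.5017,-.0060,0])
print('exp: ring front z.046, band?, top',proj('wrist',c+np.array([[-.006,0,.047],[-.007,0,.075],[-.007,0,.09],[0,0,.102]]),k).round(1).tolist())
for n in('scene','top'):
    b=snap(n,n+'14.png');e=proj(n,c+np.array([[0,0,.05],[0,0,.1]]));print(n,e.round(1).tolist(),[q for q in red(n,b) if np.hypot(*(np.array(q[0])-e[0]))<40])
t=cv2.imread('pics/top14.png').max(2)
for y in(235,250,265):print(y,[int(v) for v in t[y,292:302]],[int(v) for v in t[y,334:344]])
E
```

```text
[ 0.5049 -0.0059  0.1973] [ 0.1 -0.2 -0.3]
[([321.0, 202.4], [312, 200, 17, 10, 30]), ([319.4, 217.3], [309, 214, 22, 11, 64])]
exp: ring front z.046, band?, top [[322.0, 201.9], [322.6, 209.8], [322.8, 215.5], [321.3, 232.0]]
scene [[341.6, 252.3], [341.7, 239.3]] []
top [[318.7, 269.1], [318.6, 266.2]] []
235 [220, 222, 192, 177, 191, 192, 187, 179, 167, 149] [181, 179, 177, 173, 172, 157, 134, 126, 125, 104]
250 [131, 137, 140, 143, 146, 153, 157, 160, 166, 169] [189, 189, 188, 189, 187, 187, 186, 186, 185, 183]
265 [160, 160, 167, 168, 172, 176, 177, 179, 180, 182] [190, 189, 190, 191, 192, 192, 191, 190, 190, 189]
```

Request:
{"op": "step_arm", "data": {"targets": "-0.4 -0.05 0.07 0.03 0 0 0;-0.4 -0.1 0.14 0.05 0 0 0;-0.4 -0.15 0.21 0.05 0 0 0;-0.4 -0.2 0.28 0.05 0 0 0;-0.4 -0.22 0.35 0.05 0 0 0;-0.4 -0.22 0.42 0.05 0 0 0;-0.4 -0.22 0.42 0.05 0 0 0"}}

```text
clock: 19.85
eef_pos: [0.3916, 0.2093, 0.2183]
tool_rot: [-0.078, 0.997, 0.003, 0.001]
ft_force: [0.7, -0.4, -0.0]
grip_width: 0.0254
grasp_force: 0.0
```

```bash
python3 - <<'E'
from pin import *
b=snap('top','t15.png');s=snap('scene','s15.png')
t=cv2.imread('pics/top14.png');t=b.max(2);t9=cv2.imread('pics/t9.png').max(2)
for y in(235,250,265):
    for q in(t9,t):print(y,[int(v) for v in q[y,294:304]],[int(v) for v in q[y,334:344]])
d=np.abs(t.astype(int)-t9)[225:292,292:342]>40
print('changed',d.sum(),np.argwhere(d).mean(0)+[225,292])
print(proj('top',[[.5017,-.006,.047],[.5017,-.006,.102]]).round(1).tolist(),bot.get_obs()['clock'])
E
```

```text
235 [122, 99, 99, 97, 60, 34, 30, 25, 32, 38] [35, 39, 41, 30, 29, 25, 46, 169, 190, 180]
235 [122, 99, 100, 96, 64, 21, 28, 29, 36, 34] [34, 34, 38, 26, 29, 27, 42, 170, 191, 180]
250 [93, 96, 94, 72, 38, 27, 25, 36, 45, 43] [45, 44, 32, 18, 32, 27, 65, 160, 181, 179]
250 [94, 98, 99, 74, 30, 29, 21, 40, 38, 42] [43, 40, 35, 19, 30, 25, 64, 161, 182, 178]
265 [103, 95, 85, 53, 31, 26, 29, 42, 45, 39] [44, 44, 39, 30, 21, 28, 132, 187, 200, 195]
265 [103, 96, 87, 54, 28, 30, 28, 39, 46, 44] [42, 46, 36, 21, 23, 32, 133, 189, 198, 197]
changed 12 [268.         318.33333333]
[[318.7, 269.3], [318.6, 266.1]] 19.95
```

The cover hasn't moved since it was seated against the stop, and the pin stands in the pocket. Handing in.

```bash
python3 -c "
from workcell import bot
print(bot.job_done())"
```

```text
the job is handed in; nothing more can be done
None
```

I rolled the cover over under the shelf, slid it flush against the end stop, stood the red-ringed pin on its pocket floor and handed the job in at about 20 s; no verdict came back, and I viewed 12 pictures, two over the limit of 10.

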